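Sort out the mixed-up canister lids

TASK

After the washing-up the lids of the four kitchen canisters were put back on the wrong ones: put every lid back on the canister of its own colour, properly seated. The cork trivet is the only clean free spot to park a lid on meanwhile; no lid may be put down on the bare worktop. Lower the lids without dropping them, and leave the canisters and the pepper mill standing where they are.

Things in the scene. Friction and masses are not known exactly. Their poses are not given: they have to be found in the camera images.
- red_lid: loose lid, red disc with pale wooden knob, 0.12-0.21 kg, 56 mm high; origin at centre of underside, z up. Going up: tapered plug (radius 28 mm at 0, 34 mm from 8 mm), coloured disc of diameter 100 mm from 14 to 20 mm, narrow neck, knob: upright cylinder, diameter 30 mm, from 32 to 56 mm. Stands steadily on its plug. At the start it sits on a canister of another colour
- yellow_lid: loose lid, yellow disc with pale wooden knob, 0.12-0.21 kg, 56 mm high; origin at centre of underside, z up. Going up: tapered plug (radius 28 mm at 0, 34 mm from 8 mm), coloured disc of diameter 100 mm from 14 to 20 mm, narrow neck, knob: upright cylinder, diameter 30 mm, from 32 to 56 mm. Stands steadily on its plug. At the start it sits on a canister of another colour
- green_lid: loose lid, green disc with pale wooden knob, 0.12-0.21 kg, 56 mm high; origin at centre of underside, z up. Going up: tapered plug (radius 28 mm at 0, 34 mm from 8 mm), coloured disc of diameter 100 mm from 14 to 20 mm, narrow neck, knob: upright cylinder, diameter 30 mm, from 32 to 56 mm. Stands steadily on its plug. At the start it sits on a canister of another colour
- blue_lid: loose lid, blue disc with pale wooden knob, 0.12-0.21 kg, 56 mm high; origin at centre of underside, z up. Going up: tapered plug (radius 28 mm at 0, 34 mm from 8 mm), coloured disc of diameter 100 mm from 14 to 20 mm, narrow neck, knob: upright cylinder, diameter 30 mm, from 32 to 56 mm. Stands steadily on its plug. At the start it sits on a canister of another colour
- red_canister: red stoneware canister, loose, 0.9 kg, diameter 124 mm, 120 mm high; shoulder narrows to a round open mouth, 81 mm inside, 92 mm outside; origin at centre of underside, z up. Every lid fits: its plug drops 14 mm into the mouth with 6 mm play all round, disc on the rim; a seated lid's origin is 106 mm above the canister's
- yellow_canister: yellow stoneware canister, loose, 0.9 kg, diameter 124 mm, 120 mm high; shoulder narrows to a round open mouth, 81 mm inside, 92 mm outside; origin at centre of underside, z up. Every lid fits: its plug drops 14 mm into the mouth with 6 mm play all round, disc on the rim; a seated lid's origin is 106 mm above the canister's
- green_canister: green stoneware canister, loose, 0.9 kg, diameter 124 mm, 120 mm high; shoulder narrows to a round open mouth, 81 mm inside, 92 mm outside; origin at centre of underside, z up. Every lid fits: its plug drops 14 mm into the mouth with 6 mm play all round, disc on the rim; a seated lid's origin is 106 mm above the canister's
- blue_canister: blue stoneware canister, loose, 0.9 kg, diameter 124 mm, 120 mm high; shoulder narrows to a round open mouth, 81 mm inside, 92 mm outside; origin at centre of underside, z up. Every lid fits: its plug drops 14 mm into the mouth with 6 mm play all round, disc on the rim; a seated lid's origin is 106 mm above the canister's
- trivet: round cork trivet, fixed, diameter 140 mm, 12 mm thick, empty at the start, with room for one lid; origin at the centre of its underside, z up, top face 12 mm above the origin
- pepper_mill: dark wooden pepper mill, standing loose among the canisters, diameter up to 54 mm, 160 mm high; origin at the centre of its underside, z up
Things that resemble listed ones, but are neither listed nor needed, are in the scene too. Leave any pink look-alike of the blue_lid alone.

How it is judged:
By the outcome, as a careful person would: the job done as asked, in the order asked, and still so for the second after the job is handed in, with the robot touching nothing.
It also fails if it takes over 134 s, if anything falls off the work surface, if the arm or the gripper's body presses on something with over 40 N, if the wrist force passes 120 N, or if a joint passes its speed limit or range.

ROBOT

A 7-joint arm with a two-finger parallel gripper is mounted at the origin on the work surface. World frame = base frame: x ahead of the robot, y to its left, z up, the work surface at z = 0. Lengths are in m, angles in rad, forces in N, time in s.
With the tool pointing down it reaches from about 0.4 to 0.875 m from the base axis. Payload 6.5 kg.
Tool frame: the origin (TCP) lies on the mounting face of the last link; the fingertips stand 173 mm ahead of it and the grasp point (between the pads) lies 155 mm ahead of it (r.tcp_to_grasp is the distance from the TCP to the grasp point, in m); z points along the fingers, y is the line along which they close (so a half turn about z gives the same grasp; the last joint's range is limited). The gripper opens to 85 mm and grips with 20 to 120 N. Pads are 22 mm wide; open, the fingers measure 114 mm over their backs; the gripper's body (76 mm by 85 mm) begins 54 mm behind the grasp point. The pads swing forward as they close: fully open they stand 13 mm farther back than shut.
Start: joints at [1.184, 0.536, -0.004, 1.538, 0.003, 1.067, -0.071], TCP at [0.205, -0.617, 0.405] pointing down, gripper open.
Joint ranges: [-2.7, 2.7], [-0.37, 2.16], [-1.27, 1.26], [0.24, 2.4], [-1.31, 4.45], [0.19, 1.91], [-2.76, 2.76]. Speed limits (rad/s): [2.39, 2.39, 3.14, 3.14, 3.14, 3.14, 3.14].

INTERFACE

Orientations are given as a unit quaternion [w, x, y, z].
In Python, from bench import r gives the robot as it stands.
- The arm moves only by the tool apply_moves, never from a script. Its argument "plan" is a list of rows, each a list of 7 numbers: the finger opening in mm, from 0 to 85.4, then the shift along the tool's x, y, z each as a share of 4 cm, from -1 to 1, then the turn, a rotation vector about the tool's x, y, z each as a share of 5 degrees, from -1 to 1. A call has 1 to 20 rows; each row shifts and turns the commanded pose from where the row before left it, along the tool's axes as they then stand; what a row does not reach is not made up. A row lasts 1/12 s, in which the tool goes at most 41.7 mm and 7.16 degrees, less where a joint would pass 70% of its speed; a pose out of reach is approached as far as the arm can. A call with a number of a shift or a turn outside -1 to 1 is refused whole. A call with a gripper value outside its range is refused whole. The fingers move at their own pace and stop on an object; the grip force is fixed at half the most. Time passes only in rows, so rows that do not move let the fingers close. It gives the time, the measured TCP pose, the force, the opening and the grip force at its end, in the units of the state.
- r.get_state(): the state, without advancing time (a new reading comes with each control period).
- r.read_camera(name): name is "scene" or "top" or "wrist"; returns the picture (384x512x3 uint8, red, green, blue); there is no depth.
- r.camera_params(name): a dict with "fx", "fy", "cx", "cy" (pixels), "dist" ([k1, k2, p1, p2, k3] as OpenCV has them; the pictures are not rectified), "eye" and "rotation" of the camera in the world; the wrist camera has in their place "tool_from_camera" (4x4, takes a point from camera to tool coordinates, whose origin is the TCP and whose axes are the flange's). Camera axes: x right, y up, looking along -z (the intrinsics and any distortion apply to the point x, -y, -z); pixel columns grow to the right and rows downward; lengths in m; the calibration is good to about 2 mm. A picture is of the moment at which its call begins: read the wrist's pose just before it. camera_params takes no time and is no camera call.
- r.hand_in(): hands the job in; it is judged then, once.
Trained networks look in the newest picture that a camera, given by its name, has taken for a name from the list of things; names that differ only in an ending like _2 or _b are one class to them, and where a whole thing is asked for, a point or a joint stands for the part that bears it (a point fixed in the world has none). Each returns a list of dicts, best first, with "score" (0 to 1); they miss things now and then, are a little off and sometimes report something else, mostly with a low value. They report only what shows in the picture. A call takes as long as a camera call. They do not tell look-alikes from the thing itself.
- r.masks_of(camera, target): "region" (384x512 bool, what is visible of it).
- r.mark_of(camera, target): "position" ([x, y, z] in m, in world coordinates, good to about 4 mm: a listed point, or the origin of a listed thing).
The state is a dict: "time": time; "q": joint angles; "dq": joint speeds; "joint_efforts": joint torques, N m; "tcp_pos": TCP position; "eef_rot": TCP orientation; "wrist_force": force on the tool from outside, world axes, zero at the start; "ft_torque": the same for the moment, N m; "gripper_width": finger opening in m; "grip_force": force on a finger pad.
Only numpy, scipy, OpenCV 4.12 (cv2) and the standard library are available. Lean on these libraries where they do the work, as an engineer would, in place of code of your own. Each camera call takes 0.05 s, during which the arm holds its last target. There are 200 camera calls.

## Working session

There is one attempt and no reset: what is moved stays moved. The work goes in short steps, Python scripts to look and compute and a tool call to move; the robot and the scene stay as the last step left them, time stands still between calls to the robot, and variables do not carry over. Pictures are saved under pics/ and viewed, at most 14 in all, crops included, and the job is handed in when it is done.

Besides the shell and the picture viewer there is one more tool, called after "Request:" by a JSON object that holds its "fn" and its "kwargs". apply_moves: Moves the arm, as the interface text tells. Shift numbers are shares of 4 cm and turn numbers shares of 5 degrees, none past 1 either way. Its arguments: {"type":"object","properties":{"plan":{"type":"array","items":{"type":"array","items":{"type":"number"}}}},"required":["plan"]}

```bash
mkdir -p pics; python3 - <<'E'
from bench import r
import cv2,numpy as np
for c in("scene","top"):
    im=r.read_camera(c); cv2.imwrite(f"pics/{c}0.png",im[:,:,::-1])
    for n in [a+b for b in("_lid","_canister") for a in("red","yellow","green","blue")]+["trivet","pepper_mill"]:
        print(c,n,[(np.round(d["position"],3).tolist(),round(d["score"],2)) for d in r.mark_of(c,n)])
s=r.get_state();print(s["time"],s["tcp_pos"],s["eef_rot"],s["gripper_width"])
for c in("scene","top"):print(r.camera_params(c))
print(r.camera_params("wrist"))
E
```

```text
scene red_lid [([0.446, -0.022, 0.104], 0.83), ([0.624, 0.175, -0.002], 0.34)]
scene yellow_lid [([0.626, 0.171, 0.104], 0.76)]
scene green_lid [([0.648, -0.201, 0.106], 0.86)]
scene blue_lid [([0.457, -0.257, 0.106], 0.97), ([0.437, -0.42, 0.002], 0.74), ([0.452, -0.259, -0.002], 0.28)]
scene red_canister []
scene yellow_canister [([0.453, -0.259, -0.0], 0.75)]
scene green_canister [([0.626, 0.174, 0.001], 0.93)]
scene blue_canister [([0.444, -0.022, 0.001], 0.64)]
scene trivet [([0.431, 0.276, -0.003], 0.94)]
scene pepper_mill [([0.662, 0.006, -0.002], 0.6), ([0.445, -0.026, 0.003], 0.15)]
top red_lid [([0.445, -0.024, 0.108], 0.88)]
top yellow_lid [([0.624, 0.176, 0.108], 0.83), ([0.626, 0.176, 0.001], 0.57), ([0.643, -0.195, 0.003], 0.28)]
top green_lid [([0.646, -0.198, 0.109], 0.87)]
top blue_lid [([0.458, -0.26, 0.108], 0.75), ([0.443, -0.421, -0.002], 0.58)]
top red_canister [([0.645, -0.193, 0.004], 0.81)]
top yellow_canister [([0.458, -0.256, 0.004], 0.86)]
top green_canister [([0.626, 0.176, 0.001], 0.92)]
top blue_canister []
top trivet [([0.435, 0.272, -0.001], 0.77)]
to
[... 641 characters left out ...]
.        , 0.        ]), 'eye': array([ 0.50163448, -0.04970685,  1.14788354]), 'rotation': array([-0.70003516, -0.02136895,  0.01262066,  0.713677  ])}
{'fx': 318.21925761926457, 'fy': 318.21925761926457, 'cx': 253.9378509955957, 'cy': 193.03725042120496, 'dist': array([-0.08285026,  0.        ,  0.        ,  0.        ,  0.        ]), 'tool_from_camera': array([[ 4.25818915e-04,  9.61722170e-01,  2.74026068e-01,
         6.95307878e-02],
       [ 9.99999906e-01, -3.85703763e-04, -2.00269320e-04,
         1.11602745e-03],
       [-8.69105589e-05,  2.74026128e-01, -9.61722244e-01,
         3.09913435e-02],
       [ 0.00000000e+00,  0.00000000e+00,  0.00000000e+00,
         1.00000000e+00]])}
```

View both.

View pics/scene0.png

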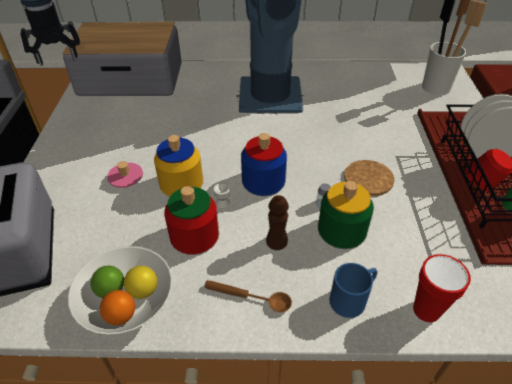

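View pics/top0.png

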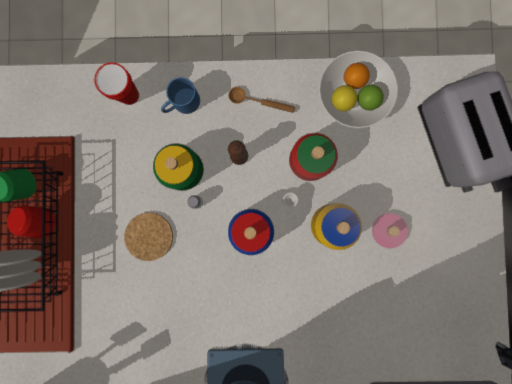

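The red lid is on blue at top-camera pixel (250,232), green on red (318,153), blue on yellow (343,228) and yellow on green (172,163). The trivet is at (148,236). The two blue-lid candidates are the blue lid on the yellow canister and the pink look-alike on the worktop at (390,231). The order is red to trivet, blue to blue, yellow to yellow, green to green, then red to red. First I'll square the tool and move over the red lid.

Request:
{"fn": "apply_moves", "kwargs": {"plan": [[60,0,0,0,0,0,0.92],[60,0,0,0,0,0,0.92],[60,0,0,0,0,0,0.92],[60,0,0,0,0,0,0.92],[60,0,0,0,0,0,0],[60,0.5,-0.8,0,0,0,0],[60,0.5,-0.8,0,0,0,0],[60,0.5,-0.8,0,0,0,0],[60,0.5,-0.8,0,0,0,0],[60,0.5,-0.8,0,0,0,0],[60,0.5,-0.8,0,0,0,0],[60,0.5,-0.8,0,0,0,0],[60,0.5,-0.8,0,0,0,0],[60,0.5,-0.8,0,0,0,0],[60,0.5,-0.8,0,0,0,0],[60,0.5,-0.8,0,0,0,0],[60,0.5,-0.8,0,0,0,0],[60,0,0,0,0,0,0]]}}

```text
time: 2.6
tcp_pos: [0.4491, -0.2256, 0.4051]
eef_rot: [-0.002, 1.0, 0.007, 0.002]
wrist_force: [1.1, 0.6, -0.2]
gripper_width: 0.0601
grip_force: 0.0
```

```bash
cat > h.py <<'E'
from bench import r
import cv2,numpy as np,sys
from scipy.spatial.transform import Rotation as R
def st():
    s=r.get_state(); q=s["eef_rot"]; M=R.from_quat([q[1],q[2],q[3],q[0]]).as_matrix(); return s,M
def look(names,tag=None,cam="wrist"):
    s,M=st(); im=r.read_camera(cam)
    if tag: cv2.imwrite(f"pics/{tag}.png",im[:,:,::-1])
    for n in names:
        for d in r.mark_of(cam,n)[:2]:
            print(cam,n,np.round(d["position"],4).tolist(),round(d["score"],2))
def shares(x,y,z):
    s,M=st(); d=M.T@(np.array([x,y,z])-s["tcp_pos"])/0.04
    print("t",round(s["time"],2),"tcp",np.round(s["tcp_pos"],4),"w",round(s["gripper_width"],4),"F",np.round(s["wrist_force"],1),"tilt/yaw",np.round(np.degrees(R.from_matrix(np.diag([1,-1,-1])@M).as_rotvec()),2),"shares",np.round(d,2))
E
python3 - <<'E'
from h import *
look(["yellow_canister","blue_lid","green_lid","red_lid"])
shares(.4455,-.023,.405)
E
```

```text
wrist blue_lid [0.4528, -0.2579, 0.1068] 0.95
wrist blue_lid [0.4402, -0.4182, -0.0019] 0.92
wrist red_lid [0.4496, -0.0189, 0.1043] 0.85
t 2.85 tcp [ 0.4444 -0.2342  0.4047] w 0.0599 F [0.6 0.2 0.5] tilt/yaw [-0.04 -0.02  0.09] shares [ 0.02 -5.28 -0.01]
```

Request:
{"fn": "apply_moves", "kwargs": {"plan": [[60,0,-0.8,0,0,0,0],[60,0,-0.8,0,0,0,0],[60,0,-0.8,0,0,0,0],[60,0,-0.8,0,0,0,0],[60,0,-0.8,0,0,0,0],[60,0,-0.8,0,0,0,0],[60,0,-0.5,0,0,0,0],[60,0,0,0,0,0,0],[60,0,0,0,0,0,0],[60,0,0,0,0,0,0]]}}

```text
time: 3.68
tcp_pos: [0.4451, -0.0227, 0.4047]
eef_rot: [0.0, 1.0, -0.001, -0.0]
wrist_force: [0.1, -0.4, -0.1]
gripper_width: 0.0601
grip_force: 0.0
```

```bash
python3 - <<'E'
from h import *
look(["red_lid","blue_canister"],"w1")
shares(.4455,-.023,.307)
E
```

```text
wrist red_lid [0.4478, -0.0208, 0.1031] 0.97
wrist blue_canister [0.4555, -0.255, 0.1089] 0.36
t 3.83 tcp [ 0.4451 -0.0225  0.4046] w 0.0598 F [-0.5 -0.4 -0.5] tilt/yaw [-0.03 -0.01  0.18] shares [0.01 0.01 2.44]
```

View pics/w1.png

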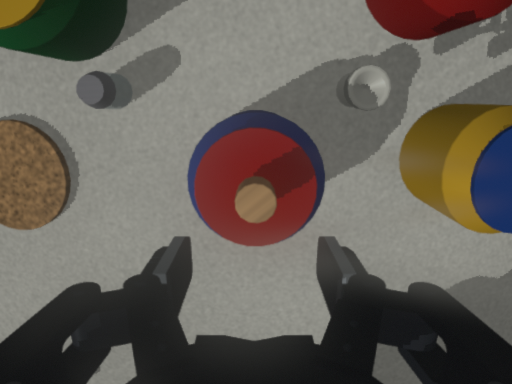

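The wrist view shows the knob top at (256,200), the red disc around (258,186), and the blue canister beneath. I'll project the knob and disc centres.

```bash
cat >> h.py <<'E'
def ray(cam,uv,z,pose=None):
    p=r.camera_params(cam); K=np.array([[p["fx"],0,p["cx"]],[0,p["fy"],p["cy"]],[0,0,1]])
    x,y=cv2.undistortPoints(np.array([[uv]],float),K,p["dist"])[0,0]
    d=np.array([x,-y,-1.])
    if cam=="wrist":
        s,M=pose or st(); T=p["tool_from_camera"]; e=M@T[:3,3]+s["tcp_pos"]; d=M@T[:3,:3]@d
    else:
        q=p["rotation"]; e=p["eye"]; d=R.from_quat([q[1],q[2],q[3],q[0]]).as_matrix()@d
    return (e+d*(z-e[2])/d[2])[:2]
HUE={"red":0,"yellow":22,"green":65,"blue":118}
def disc(cam,im,col,zs,near,pose=None,rad=None):
    """ellipse centre of the coloured blob (convex hull) nearest to 'near' xy, at height zs"""
    h=cv2.cvtColor(im,cv2.COLOR_RGB2HSV).astype(int); dh=abs((h[...,0]-HUE[col]+90)%180-90)
    m=((dh<9)&(h[...,1]>130)&(h[...,2]>40)).astype(np.uint8)
    if col=="yellow": m&=(h[...,1]>215).astype(np.uint8)
    best=None
    for c in cv2.findContours(m,cv2.RETR_EXTERNAL,cv2.CHAIN_APPROX_NONE)[0]:
        if cv2.contourArea(c)<400: continue
        (u,v),ax,a=cv2.fitEllipse(cv2.convexHull(c)); P=ray(cam,(u,v),zs,pose); e=np.hypot(*(P-near))
        if best is None or e<best[0]: best=(e,P,(u,v),ax)
    if best: print(cam,col,"disc xy",np.round(best[1],4),"px",np.round(best[2],1),"axes",np.round(best[3],1))
E
python3 - <<'E'
from h import *
pose=st(); im=cv2.imread("pics/w1.png")[:,:,::-1]
print("knob",ray("wrist",(256,200),.162,pose))
disc("wrist",im,"red",.126,(.445,-.022),pose)
disc("wrist",im,"blue",.126,(.445,-.022),pose)
L=dict(red=(.447,-.022),yellow=(.625,.175),green=(.647,-.199),blue=(.456,-.259))
for c in("scene","top"):
    i=cv2.imread(f"pics/{c}0.png")[:,:,::-1]
    for k,n in L.items(): disc(c,i,k,.126,n)
E
```

```text
knob [ 0.44964158 -0.02515302]
wrist red disc xy [ 0.4502 -0.0248] px [255.2 186.1] axes [117.1 121.8]
wrist blue disc xy [ 0.4583 -0.2553] px [524.3 176.7] axes [ 97.3 118.7]
scene red disc xy [ 0.4509 -0.0223] px [263.8 147.9] axes [24.6 37.1]
scene yellow disc xy [0.6316 0.1737] px [348.3 197.5] axes [29.4 42.1]
scene green disc xy [ 0.6496 -0.1968] px [188.5 202.4] axes [30.3 41.6]
scene blue disc xy [ 0.4587 -0.2555] px [174.8 149.6] axes [23.7 36.9]
top red disc xy [ 0.4447 -0.0243] px [250.2 231.8] axes [37.7 38. ]
top yellow disc xy [ 0.8481 -0.3103] px [356.3  75.6] axes [22.4 24.9]
top green disc xy [0.5777 0.5953] px [ 12.4 185.2] axes [32.5 48.3]
top blue disc xy [ 0.4464 -0.2528] px [338.7 229.5] axes [29.7 37.2]
```

Request:
{"fn": "apply_moves", "kwargs": {"plan": [[60,0.08,0.05,0.5,0,0,0],[60,0,0,0.6,0,0,0],[60,0,0,0.6,0,0,0],[60,0,0,0.5,0,0,0],[60,0,0,0.23,0,0,0],[60,0,0,0,0,0,0],[0,0,0,0,0,0,0],[0,0,0,0,0,0,0],[0,0,0,0,0,0,0],[0,0,0,0,0,0,0],[0,0,0,0,0,0,0],[0,0,0,0,0,0,0]]}}

```text
time: 4.83
tcp_pos: [0.449, -0.0231, 0.3089]
eef_rot: [0.0, 1.0, -0.0, 0.001]
wrist_force: [-1.7, -0.7, 7.0]
gripper_width: 0.028
grip_force: 59.0
```

Request:
{"fn": "apply_moves", "kwargs": {"plan": [[0,0,0,-0.3,0,0,0],[0,0,0,-0.5,0,0,0],[0,0,0,-0.7,0,0,0],[0,0,0,-0.7,0,0,0],[0,0,0,-0.5,0,0,0],[0,0,0,-0.3,0,0,0],[0,0,0,0,0,0,0],[0,0,0,0,0,0,0]]}}

```text
time: 5.5
tcp_pos: [0.4483, -0.0229, 0.428]
eef_rot: [0.0, 1.0, -0.0, 0.001]
wrist_force: [0.1, 0.3, -1.7]
gripper_width: 0.0287
grip_force: 59.2
```

```bash
python3 - <<'E'
from h import *
look(["red_lid","blue_canister","trivet"],"w2")
look(["blue_canister","trivet","red_lid"],"t2","top")
look(["blue_canister","trivet","red_lid"],None,"scene")
shares(.433,.274,.225)
E
```

```text
wrist red_lid [0.4468, -0.0206, 0.2227] 0.68
wrist red_lid [0.4314, 0.2738, 0.0009] 0.15
wrist blue_canister [0.4478, -0.0241, 0.0003] 0.61
wrist trivet [0.4331, 0.2784, -0.0027] 0.65
top trivet [0.4292, 0.2731, -0.0013] 0.89
scene blue_canister [0.4428, -0.0248, -0.0008] 0.72
scene blue_canister [0.6412, -0.1949, -0.0009] 0.68
scene trivet [0.4294, 0.2753, -0.0036] 0.81
scene red_lid [0.4447, -0.0239, 0.2239] 0.78
t 6.1 tcp [ 0.4484 -0.0229  0.4273] w 0.0285 F [ 0.6  0.1 -0.5] tilt/yaw [ 0.   -0.01  0.02] shares [-0.38 -7.42  5.06]
```

View pics/w2.png

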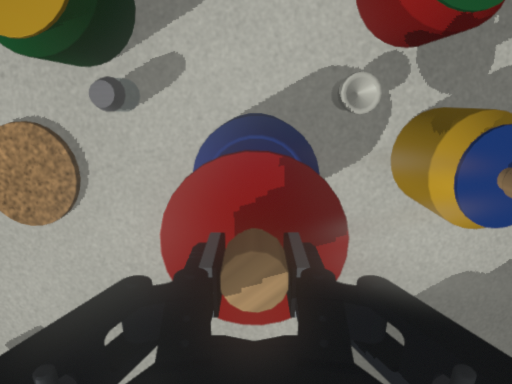

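The red lid is held (knob at (255,270)) and hangs level. Next I'll carry it to the trivet at about (0.432, 0.275) and lower it slowly.

Request:
{"fn": "apply_moves", "kwargs": {"plan": [[0,-0.04,-0.4,0,0,0,0],[0,-0.04,-0.75,0,0,0,0],[0,-0.04,-0.75,0,0,0,0],[0,-0.04,-0.75,0,0,0,0],[0,-0.04,-0.75,0,0,0,0],[0,-0.04,-0.75,0,0,0,0],[0,-0.04,-0.75,0,0,0,0],[0,-0.04,-0.75,0,0,0,0],[0,-0.04,-0.75,0,0,0,0],[0,-0.04,-0.75,0,0,0,0],[0,0,-0.3,0.2,0,0,0],[0,0,0,0.6,0,0,0],[0,0,0,0.8,0,0,0],[0,0,0,0.8,0,0,0],[0,0,0,0.8,0,0,0],[0,0,0,0.8,0,0,0],[0,0,0,0.4,0,0,0],[0,0,0,0.2,0,0,0],[0,0,0,0,0,0,0],[0,0,0,0,0,0,0]]}}

```text
time: 7.77
tcp_pos: [0.4328, 0.2754, 0.244]
eef_rot: [-0.0, 1.0, -0.0, 0.0]
wrist_force: [-0.4, -0.8, -1.4]
gripper_width: 0.0282
grip_force: 59.4
```

```bash
python3 - <<'E'
from h import *
look(["red_lid"],"t3","top")
look(["red_lid","trivet"],"s3","scene")
shares(.432,.275,.216)
E
```

```text
top red_lid [0.429, 0.2743, 0.0419] 0.97
scene red_lid [0.4302, 0.2765, 0.0409] 0.9
scene red_lid [0.4295, 0.2783, -0.0035] 0.37
scene trivet [0.4289, 0.275, -0.0] 0.93
scene trivet [0.4449, -0.0213, -0.0012] 0.74
t 8.02 tcp [0.4329 0.2753 0.2446] w 0.0283 F [ 0.4  0.1 -0.6] tilt/yaw [0.06 0.11 0.03] shares [-0.02  0.01  0.72]
```

Request:
{"fn": "apply_moves", "kwargs": {"plan": [[0,0,0,0.25,0,0,0],[0,0,0,0.2,0,0,0],[0,0,0,0.1,0,0,0],[0,0,0,0.06,0,0,0],[0,0,0,0.06,0,0,0],[0,0,0,0.04,0,0,0],[0,0,0,0,0,0,0],[0,0,0,0,0,0,0]]}}

```text
time: 8.68
tcp_pos: [0.4325, 0.2752, 0.2151]
eef_rot: [-0.0, 1.0, -0.0, 0.0]
wrist_force: [0.2, 0.4, -1.0]
gripper_width: 0.0283
grip_force: 59.5
```

Almost no force yet, so I'll go on in small steps until it touches.

Request:
{"fn": "apply_moves", "kwargs": {"plan": [[0,0,0,0.04,0,0,0],[0,0,0,0.02,0,0,0],[0,0,0,0,0,0,0],[0,0,0,0,0,0,0]]}}

```text
time: 9.02
tcp_pos: [0.4324, 0.2754, 0.2148]
eef_rot: [0.0, 1.0, -0.0, 0.0]
wrist_force: [-6.8, -4.9, 26.7]
gripper_width: 0.0281
grip_force: 62.3
```

Request:
{"fn": "apply_moves", "kwargs": {"plan": [[0,0,0,-0.04,0,0,0],[40,0,0,0,0,0,0],[60,0,0,0,0,0,0],[60,0,0,0,0,0,0],[60,0,0,0,0,0,0],[60,0,0,-0.3,0,0,0],[60,0,0,-0.8,0,0,0],[60,0,0,-0.8,0,0,0],[60,0,0,-0.8,0,0,0],[60,0,0,-0.8,0,0,0],[60,0,0,-0.8,0,0,0],[60,0,0,-0.5,0,0,0],[60,0,0,0,0,0,0],[60,0,0,0,0,0,0]]}}

```text
time: 10.18
tcp_pos: [0.4325, 0.2752, 0.4079]
eef_rot: [-0.001, 1.0, -0.0, 0.001]
wrist_force: [-0.2, -0.7, -0.3]
gripper_width: 0.06
grip_force: 0.0
```

```bash
python3 - <<'E'
from h import *
look(["red_lid"],"w4")
look(["red_lid","blue_canister"],"t4","top")
look(["red_lid","blue_canister"],None,"scene")
shares(.456,-.258,.405)
t=cv2.imread("pics/t4.png")[180:290,110:290]
cv2.imwrite("pics/t4c.png",cv2.resize(t,None,fx=4,fy=4,interpolation=cv2.INTER_CUBIC))
E
```

```text
wrist red_lid [0.4302, 0.2783, 0.0102] 0.82
top red_lid [0.4296, 0.2746, 0.0114] 0.8
top blue_canister [0.4441, -0.023, -0.0032] 0.95
scene red_lid [0.4313, 0.2757, 0.0114] 0.57
scene blue_canister [0.4427, -0.0236, -0.0029] 0.72
t 10.58 tcp [0.4323 0.275  0.4056] w 0.0602 F [-0.3  0.1  1.5] tilt/yaw [-0.03 -0.08  0.01] shares [ 0.59 13.33  0.02]
```

View pics/t4c.png

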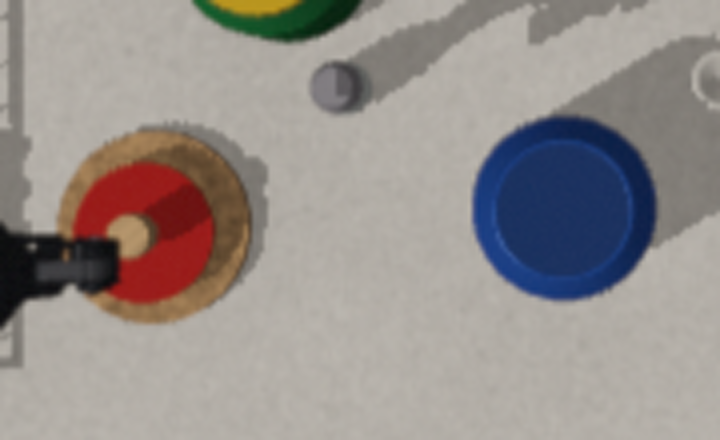

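The red lid sits on the trivet (crop (140,230)), a little off centre but fully on it. The open blue mouth is at crop (564,208). I'll stop over it for a wrist look on the way.

Request:
{"fn": "apply_moves", "kwargs": {"plan": [[60,0.04,0.4,0,0,0,0],[60,0.04,0.8,0,0,0,0],[60,0.04,0.8,0,0,0,0],[60,0.04,0.8,0,0,0,0],[60,0.04,0.8,0,0,0,0],[60,0.04,0.8,0,0,0,0],[60,0.04,0.8,0,0,0,0],[60,0.04,0.8,0,0,0,0],[60,0.04,0.8,0,0,0,0],[60,0.04,0.6,0,0,0,0],[60,0,0,0,0,0,0],[60,0,0,0,0,0,0]]}}

```text
time: 11.58
tcp_pos: [0.4483, -0.022, 0.406]
eef_rot: [0.0, 1.0, -0.002, -0.0]
wrist_force: [0.3, 0.6, -0.2]
gripper_width: 0.0595
grip_force: 0.0
```

```bash
python3 - <<'E'
from h import *
pose=st(); look(["blue_canister"],"w5")
im=cv2.imread("pics/w5.png")[:,:,::-1]
disc("wrist",im,"blue",.120,(.445,-.022),pose)
print("top mouth",ray("top",(251,232),.12))
g=cv2.GaussianBlur(cv2.cvtColor(im,cv2.COLOR_RGB2GRAY),(3,3),0)
c=cv2.resize(cv2.imread("pics/w5.png")[90:270,160:360],None,fx=3,fy=3); cv2.imwrite("pics/w5c.png",c)
shares(.456,-.258,.405)
E
```

```text
wrist blue_canister [0.4479, -0.0282, 0.0002] 0.95
wrist blue disc xy [ 0.4523 -0.0232] px [254.1 185. ] axes [105.6 126.8]
top mouth [ 0.44374887 -0.02624473]
t 11.68 tcp [ 0.4483 -0.0199  0.4061] w 0.0601 F [0.1 0.2 0.4] tilt/yaw [ 0.04 -0.02 -0.05] shares [0.19 5.95 0.02]
```

View pics/w5c.png

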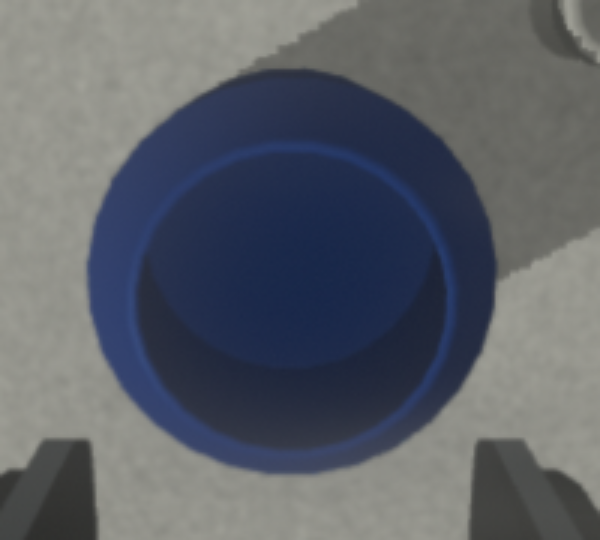

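```bash
python3 - <<'E'
from h import *
s,M=st()
print("mouth",ray("wrist",(257.3,190),.12))
s2=dict(s);s2["tcp_pos"]=np.array([.4484,-.0229,.4273]);p=(s2,np.diag([1.,-1,-1]))
z0=.4273-.2028
print("held knob",ray("wrist",(254.5,270.5),z0+.056,p))
im=cv2.imread("pics/w2.png")[:,:,::-1]
disc("wrist",im,"red",z0+.019,(.448,-.023),p)
look(["blue_canister"],None,"top")
E
```

```text
mouth [ 0.44805303 -0.02361361]
held knob [ 0.45235396 -0.02417161]
wrist red disc xy [ 0.4506 -0.0239] px [253.8 237.6] axes [174.3 186.3]
top blue_canister [0.4569, -0.258, 0.1091] 0.61
top blue_canister [0.4472, -0.0278, -0.0049] 0.54
```

Request:
{"fn": "apply_moves", "kwargs": {"plan": [[60,0.03,0.4,0,0,0,0],[60,0.03,0.8,0,0,0,0],[60,0.03,0.8,0,0,0,0],[60,0.03,0.8,0,0,0,0],[60,0.03,0.8,0,0,0,0],[60,0.03,0.8,0,0,0,0],[60,0,0.8,0,0,0,0],[60,0,0.5,0,0,0,0],[60,0,0.25,0,0,0,0],[60,0,0,0,0,0,0],[60,0,0,0,0,0,0],[60,0,0,0,0,0,0]]}}

```text
time: 12.78
tcp_pos: [0.456, -0.2567, 0.4062]
eef_rot: [-0.001, 1.0, 0.001, -0.0]
wrist_force: [0.6, 0.5, 0.1]
gripper_width: 0.0604
grip_force: 0.0
```

```bash
cat >> h.py <<'E'
def knob(im,z,pose,near):
    """centre of the knob's light top at height z, nearest to near"""
    h=cv2.cvtColor(im,cv2.COLOR_RGB2HSV).astype(int)
    m=((h[...,0]>8)&(h[...,0]<22)&(h[...,1]>60)&(h[...,1]<180)&(h[...,2]>120)).astype(np.uint8)
    m=cv2.morphologyEx(m,cv2.MORPH_OPEN,np.ones((3,3),np.uint8)); o=[]
    for c in cv2.findContours(m,cv2.RETR_EXTERNAL,cv2.CHAIN_APPROX_NONE)[0]:
        if cv2.contourArea(c)<150: continue
        (u,v),ra=cv2.minEnclosingCircle(c); P=ray("wrist",(u,v),z,pose); o.append((np.hypot(*(P-near)),P,(u,v),ra))
    if o: b=min(o,key=lambda a:a[0]); print("knob xy",np.round(b[1],4),"px",np.round(b[2],1),"rad",round(b[3],1))
E
python3 - <<'E'
from h import *
pose=st(); look(["blue_lid","yellow_canister"],"w6")
im=cv2.imread("pics/w6.png")[:,:,::-1]
disc("wrist",im,"blue",.126,(.456,-.258),pose); knob(im,.162,pose,(.456,-.258))
shares(.456,-.258,.307)
E
```

```text
wrist blue_lid [0.4534, -0.2578, 0.104] 0.93
wrist blue_lid [0.4402, -0.4163, -0.0029] 0.79
wrist blue disc xy [ 0.4647 -0.2608] px [258.1 181.3] axes [ 97.6 120.6]
knob xy [ 0.4564 -0.2585] px [255.3 205. ] rad 20.0
t 12.93 tcp [ 0.4558 -0.2574  0.4064] w 0.0601 F [ 0.1  1.2 -0. ] tilt/yaw [ 0.03  0.   -0.12] shares [0.   0.02 2.48]
```

View pics/w6.png

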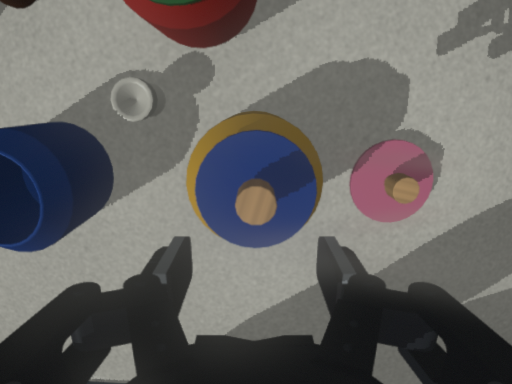

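The blue lid on the yellow canister has its knob at (256,203). The pink look-alike at (391,180) stays put. The fingers are centred on the knob, so I'll descend and grip.

Request:
{"fn": "apply_moves", "kwargs": {"plan": [[60,0,0.03,0.5,0,0,0],[60,0,0,0.6,0,0,0],[60,0,0,0.6,0,0,0],[60,0,0,0.5,0,0,0],[60,0,0,0.23,0,0,0],[60,0,0,0,0,0,0],[0,0,0,0,0,0,0],[0,0,0,0,0,0,0],[0,0,0,0,0,0,0],[0,0,0,0,0,0,0],[0,0,0,0,0,0,0],[0,0,0,-0.3,0,0,0],[0,0,0,-0.5,0,0,0],[0,0,0,-0.7,0,0,0],[0,0,0,-0.7,0,0,0],[0,0,0,-0.5,0,0,0],[0,0,0,-0.3,0,0,0],[0,0,0,0,0,0,0],[0,0,0,0,0,0,0]]}}

```text
time: 14.52
tcp_pos: [0.4554, -0.2601, 0.4296]
eef_rot: [0.0, 1.0, -0.0, 0.001]
wrist_force: [0.5, 0.6, -1.5]
gripper_width: 0.0282
grip_force: 59.3
```

```bash
python3 - <<'E'
from h import *
pose=st(); look(["blue_lid"],"w7")
z0=pose[0]["tcp_pos"][2]-.203
im=cv2.imread("pics/w7.png")[:,:,::-1]
disc("wrist",im,"blue",z0+.019,(.456,-.258),pose); knob(im,z0+.056,pose,(.456,-.258))
look(["blue_lid"],None,"scene"); look(["blue_lid","yellow_canister"],None,"top")
shares(.446,-.0235,.425)
E
```

```text
wrist blue_lid [0.4534, -0.2597, 0.2246] 0.7
wrist blue_lid [0.4407, -0.4152, -0.0005] 0.66
wrist blue disc xy [ 0.4713 -0.2559] px [243.3 213.1] axes [122.2 185.4]
knob xy [ 0.4555 -0.2623] px [256.3 278.9] rad 32.0
scene blue_lid [0.4394, -0.4202, 0.0037] 0.62
scene blue_lid [0.4287, 0.2764, 0.0123] 0.37
top blue_lid [0.4543, -0.2639, 0.2248] 0.57
top yellow_canister [0.4595, -0.2583, 0.0011] 0.59
t 14.87 tcp [ 0.4553 -0.26    0.4283] w 0.0281 F [-0.4 -0.5 -2. ] tilt/yaw [ 0.04 -0.07  0.01] shares [-0.23 -5.91  0.09]
```

Request:
{"fn": "apply_moves", "kwargs": {"plan": [[0,-0.03,-0.41,0,0,0,0],[0,-0.03,-0.8,0,0,0,0],[0,-0.03,-0.8,0,0,0,0],[0,-0.03,-0.8,0,0,0,0],[0,-0.03,-0.8,0,0,0,0],[0,-0.03,-0.8,0,0,0,0],[0,-0.03,-0.8,0,0,0,0],[0,-0.03,-0.5,0,0,0,0],[0,0,-0.2,0,0,0,0],[0,0,0,0.3,0,0,0],[0,0,0,0.6,0,0,0],[0,0,0,0.6,0,0,0],[0,0,0,0.5,0,0,0],[0,0,0,0.2,0,0,0],[0,0,0,0.1,0,0,0],[0,0,0,0,0,0,0],[0,0,0,0,0,0,0]]}}

```text
time: 16.28
tcp_pos: [0.4465, -0.024, 0.3378]
eef_rot: [0.0, 1.0, -0.0, 0.001]
wrist_force: [0.1, -0.8, -0.7]
gripper_width: 0.0282
grip_force: 59.4
```

```bash
python3 - <<'E'
from h import *
shares(.446,-.0235,.309)
look(["blue_lid","blue_canister"],None,"scene"); look(["blue_lid"],None,"top"); look(["blue_lid"],"w8")
t=cv2.imread("pics/w8.png"); cv2.imwrite("pics/w8c.png",t[80:,100:420])
E
```

```text
t 16.28 tcp [ 0.4465 -0.024   0.3378] w 0.0282 F [ 0.1 -0.8 -0.7] tilt/yaw [-0.01  0.07  0.04] shares [-0.01 -0.01  0.72]
scene blue_lid [0.4362, -0.4203, 0.0032] 0.65
scene blue_lid [0.4475, -0.0223, 0.1332] 0.56
scene blue_canister [0.4452, -0.0209, 0.0011] 0.77
scene blue_canister [0.6481, -0.2035, 0.1038] 0.3
top blue_lid [0.442, -0.4199, -0.0035] 0.89
wrist blue_lid [0.4443, -0.0239, 0.132] 0.75
```

View pics/w8c.png

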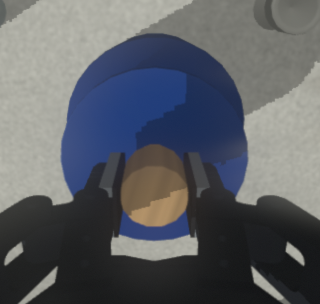

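The lid is centred over the canister, so I'll lower it gently.

Request:
{"fn": "apply_moves", "kwargs": {"plan": [[0,0,0,0.2,0,0,0],[0,0,0,0.15,0,0,0],[0,0,0,0.12,0,0,0],[0,0,0,0.08,0,0,0],[0,0,0,0.05,0,0,0],[0,0,0,0.03,0,0,0],[0,0,0,0,0,0,0],[0,0,0,0,0,0,0]]}}

```text
time: 17.3
tcp_pos: [0.446, -0.0237, 0.3119]
eef_rot: [-0.0, 1.0, -0.0, 0.0]
wrist_force: [0.1, -0.8, -0.9]
gripper_width: 0.0284
grip_force: 59.4
```

Request:
{"fn": "apply_moves", "kwargs": {"plan": [[0,0,0,0.04,0,0,0],[0,0,0,0.02,0,0,0],[0,0,0,0,0,0,0]]}}

```text
time: 17.55
tcp_pos: [0.4462, -0.0236, 0.3107]
eef_rot: [0.0, 1.0, -0.0, 0.0]
wrist_force: [-4.1, -0.2, 13.1]
gripper_width: 0.0286
grip_force: 61.2
```

Request:
{"fn": "apply_moves", "kwargs": {"plan": [[40,0,0,-0.02,0,0,0],[60,0,0,0,0,0,0],[60,0,0,0,0,0,0],[60,0,0,0,0,0,0],[60,0,0,-0.3,0,0,0],[60,0,0,-0.7,0,0,0],[60,0,0,-0.7,0,0,0],[60,0,0,-0.6,0,0,0],[60,0.25,-0.3,0,0,0,0],[60,0.55,-0.6,0,0,0,0],[60,0.55,-0.6,0,0,0,0],[60,0.55,-0.6,0,0,0,0],[60,0.55,-0.6,0,0,0,0],[60,0.55,-0.6,0,0,0,0],[60,0.55,-0.6,0,0,0,0],[60,0.55,-0.6,0,0,0,0],[60,0.4,-0.47,0,0,0,0],[60,0,0,0,0,0,0],[60,0,0,0,0,0,0],[60,0,0,0,0,0,0]]}}

```text
time: 19.22
tcp_pos: [0.6257, 0.1743, 0.4017]
eef_rot: [0.001, 1.0, -0.0, -0.001]
wrist_force: [0.7, -0.6, -0.1]
gripper_width: 0.0602
grip_force: 0.0
```

```bash
python3 - <<'E'
from h import *
pose=st(); look(["yellow_lid"],"w9")
im=cv2.imread("pics/w9.png")[:,:,::-1]
disc("wrist",im,"yellow",.126,(.627,.175),pose); knob(im,.162,pose,(.627,.175))
look(["blue_lid","yellow_canister"],"t9","top"); look(["blue_lid","yellow_canister"],None,"scene")
shares(.627,.175,.308)
t=cv2.imread("pics/t9.png")[190:260,220:400]
t=np.vstack([cv2.resize(t,None,fx=3,fy=3,interpolation=cv2.INTER_CUBIC),cv2.resize(cv2.imread("pics/w9.png"),(540,384))]);cv2.imwrite("pics/t9c.png",t)
E
```

```text
wrist yellow_lid [0.631, 0.1726, 0.1054] 0.95
knob xy [0.6132 0.1743] px [252. 224.] rad 45.1
top blue_lid [0.4396, -0.4186, -0.0031] 0.9
top blue_lid [0.4449, -0.0265, 0.1056] 0.87
top yellow_canister [0.4572, -0.2565, 0.0014] 0.9
top yellow_canister [0.6262, 0.175, 0.1082] 0.53
scene blue_lid [0.4367, -0.4201, 0.0013] 0.92
scene blue_lid [0.446, -0.0247, 0.1047] 0.69
scene yellow_canister [0.4555, -0.2611, 0.0013] 0.66
scene yellow_canister [0.627, 0.1703, 0.1086] 0.3
t 19.62 tcp [0.6259 0.1746 0.4025] w 0.0603 F [ 0.6 -0.3 -0.2] tilt/yaw [-0.01  0.01  0.04] shares [ 0.03 -0.01  2.36]
```

View pics/t9c.png

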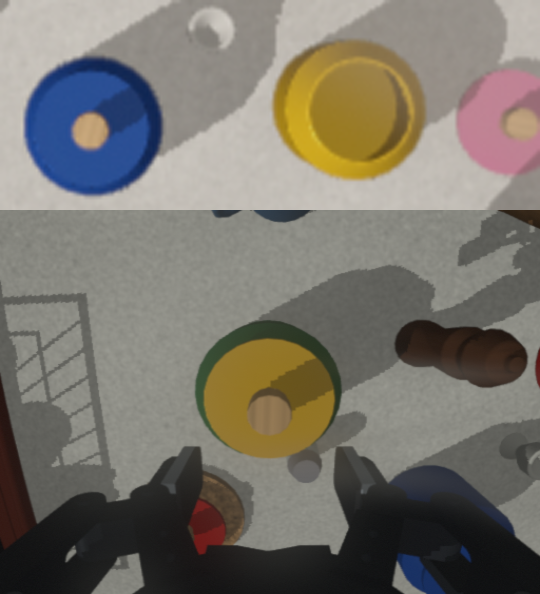

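The blue lid is seated flush on the blue canister and the yellow canister's mouth is open. The yellow lid's knob lies between the fingers at wrist pixel (255,203). Gripping it now.

Request:
{"fn": "apply_moves", "kwargs": {"plan": [[60,0.04,0,0.5,0,0,0],[60,0,0,0.6,0,0,0],[60,0,0,0.6,0,0,0],[60,0,0,0.4,0,0,0],[60,0,0,0.2,0,0,0],[60,0,0,0,0,0,0],[0,0,0,0,0,0,0],[0,0,0,0,0,0,0],[0,0,0,0,0,0,0],[0,0,0,0,0,0,0],[0,0,0,0,0,0,0],[0,0,0,-0.3,0,0,0],[0,0,0,-0.5,0,0,0],[0,0,0,-0.7,0,0,0],[0,0,0,-0.7,0,0,0],[0,0,0,-0.5,0,0,0],[0,0,0,-0.3,0,0,0],[0,0,0,0,0,0,0],[0,0,0,0,0,0,0]]}}

```text
time: 21.2
tcp_pos: [0.6274, 0.175, 0.4302]
eef_rot: [0.0, 1.0, -0.0, 0.0]
wrist_force: [-0.2, 0.0, -2.0]
gripper_width: 0.0281
grip_force: 59.2
```

```bash
python3 - <<'E'
from h import *
look(["yellow_lid"]); look(["yellow_lid","green_canister"],None,"scene"); look(["yellow_lid","green_canister","yellow_canister"],None,"top")
print("mouth top",ray("top",(340.7,226),.12),"blue, same way",ray("top",(251,232),.12))
shares(.456,-.2585,.43)
E
```

```text
wrist yellow_lid [0.6274, 0.1736, 0.2246] 0.73
scene yellow_lid [0.6248, 0.174, 0.2241] 0.79
scene green_canister [0.6243, 0.1739, 0.0023] 0.94
top yellow_lid [0.6264, 0.1757, 0.2201] 0.95
top green_canister [0.6261, 0.1762, 0.0019] 0.85
top yellow_canister [0.4592, -0.2548, 0.0015] 0.86
mouth top [ 0.45503659 -0.25930649] blue, same way [ 0.44374887 -0.02624473]
t 21.65 tcp [0.6276 0.175  0.4297] w 0.0283 F [ 0.2  0.4 -1.7] tilt/yaw [-0.01 -0.04  0.02] shares [-4.29 10.84 -0.  ]
```

Request:
{"fn": "apply_moves", "kwargs": {"plan": [[0,-0.16,0.4,0,0,0,0],[0,-0.31,0.79,0,0,0,0],[0,-0.31,0.79,0,0,0,0],[0,-0.31,0.79,0,0,0,0],[0,-0.31,0.79,0,0,0,0],[0,-0.31,0.79,0,0,0,0],[0,-0.31,0.79,0,0,0,0],[0,-0.31,0.79,0,0,0,0],[0,-0.31,0.79,0,0,0,0],[0,-0.31,0.79,0,0,0,0],[0,-0.31,0.79,0,0,0,0],[0,-0.31,0.79,0,0,0,0],[0,-0.31,0.79,0,0,0,0],[0,-0.31,0.79,0,0,0,0],[0,-0.08,0.16,0,0,0,0],[0,0,0,0.4,0,0,0],[0,0,0,0.7,0,0,0],[0,0,0,0.7,0,0,0],[0,0,0,0.4,0,0,0],[0,0,0,0.1,0,0,0]]}}

```text
time: 23.32
tcp_pos: [0.4556, -0.2575, 0.3355]
eef_rot: [-0.001, 1.0, -0.0, -0.002]
wrist_force: [-0.6, -0.0, -0.8]
gripper_width: 0.0282
grip_force: 59.5
```

```bash
python3 - <<'E'
from h import *
look(["yellow_lid","yellow_canister"],"w10"); look(["yellow_lid","yellow_canister"],None,"scene");look(["yellow_lid"],None,"top")
shares(.457,-.258,.31)
E
```

```text
wrist yellow_lid [0.4526, -0.2577, 0.1295] 0.84
scene yellow_lid [0.4555, -0.2611, 0.1352] 0.64
scene yellow_canister [0.6655, 0.0093, -0.0024] 0.74
scene yellow_canister [0.4555, -0.26, -0.0026] 0.57
top yellow_lid [0.4539, -0.2586, 0.1352] 0.87
t 23.72 tcp [ 0.4571 -0.2583  0.3394] w 0.0284 F [ 0.   0.2 -0.8] tilt/yaw [-0.06  0.1   0.02] shares [-0.   -0.01  0.74]
```

View pics/w10.png

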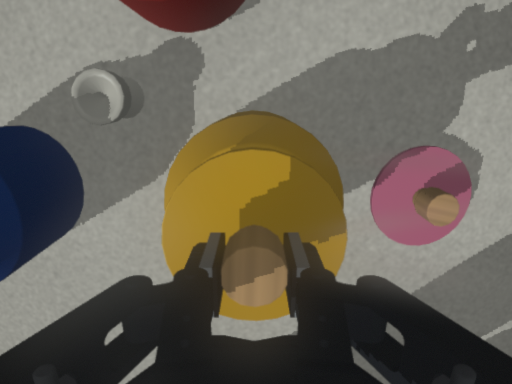

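The yellow lid hangs level and centred over the yellow canister (disc around (255,232)). Lowering.

Request:
{"fn": "apply_moves", "kwargs": {"plan": [[0,0,0,0.2,0,0,0],[0,0,0,0.17,0,0,0],[0,0,0,0.14,0,0,0],[0,0,0,0.09,0,0,0],[0,0,0,0.05,0,0,0],[0,0,0,0.03,0,0,0],[0,0,0,0,0,0,0],[0,0,0,0,0,0,0]]}}

```text
time: 24.38
tcp_pos: [0.4563, -0.2579, 0.312]
eef_rot: [-0.0, 1.0, -0.0, -0.001]
wrist_force: [-6.4, 3.6, 15.2]
gripper_width: 0.0278
grip_force: 61.2
```

Request:
{"fn": "apply_moves", "kwargs": {"plan": [[0,0,0,0.03,0,0,0],[0,0,0,0,0,0,0]]}}

```text
time: 24.55
tcp_pos: [0.4564, -0.2579, 0.312]
eef_rot: [-0.0, 1.0, -0.0, -0.001]
wrist_force: [-10.3, 5.0, 26.3]
gripper_width: 0.0284
grip_force: 62.5
```

```bash
python3 - <<'E'
from h import *
look(["yellow_lid"],None,"scene");look(["yellow_lid"],None,"top");look(["yellow_lid"])
shares(.457,-.258,.31)
E
```

```text
scene yellow_lid [0.4505, -0.2583, 0.1089] 0.78
scene yellow_lid [0.6259, 0.1743, 0.0011] 0.64
top yellow_lid [0.4536, -0.2553, 0.1076] 0.7
wrist yellow_lid [0.4543, -0.2609, 0.1069] 0.77
t 24.85 tcp [ 0.4563 -0.2579  0.312 ] w 0.028 F [-10.1   4.5  27.2] tilt/yaw [ 0.01 -0.09  0.03] shares [0.02 0.   0.05]
```

Request:
{"fn": "apply_moves", "kwargs": {"plan": [[0,0,0,-0.06,0,0,0],[40,0,0,0,0,0,0],[60,0,0,0,0,0,0],[60,0,0,0,0,0,0],[60,0,0,0,0,0,0],[60,0,0,-0.3,0,0,0],[60,0,0,-0.7,0,0,0],[60,0,0,-0.7,0,0,0],[60,0,0,-0.6,0,0,0],[60,0.4,-0.1,0,0,0,0],[60,0.8,-0.25,0,0,0,0],[60,0.8,-0.25,0,0,0,0],[60,0.8,-0.25,0,0,0,0],[60,0.8,-0.25,0,0,0,0],[60,0.8,-0.25,0,0,0,0],[60,0.37,-0.15,0,0,0,0],[60,0,0,0,0,0,0],[60,0,0,0,0,0,0],[60,0,0,0,0,0,0]]}}

```text
time: 26.43
tcp_pos: [0.6467, -0.1989, 0.4037]
eef_rot: [0.0, 1.0, -0.001, -0.001]
wrist_force: [-0.9, 0.2, 0.4]
gripper_width: 0.0601
grip_force: 0.0
```

```bash
python3 - <<'E'
from h import *
pose=st(); look(["green_lid"],"w11")
im=cv2.imread("pics/w11.png")[:,:,::-1]
disc("wrist",im,"green",.126,(.647,-.198),pose); knob(im,.162,pose,(.647,-.198))
look(["yellow_lid","green_canister","red_canister"],"t11","top"); look(["yellow_lid","green_canister","red_canister"],"s11","scene")
shares(.647,-.198,.308)
s=cv2.imread("pics/s11.png")[120:260,140:400]
t=np.vstack([cv2.resize(s,(540,290),interpolation=cv2.INTER_CUBIC),cv2.resize(cv2.imread("pics/w11.png"),(540,300))]);cv2.imwrite("pics/t11c.png",t)
E
```

```text
wrist green_lid [0.6488, -0.1978, 0.1086] 0.8
knob xy [ 0.6468 -0.1996] px [253.2 206. ] rad 20.4
top green_canister [0.6254, 0.1735, -0.0002] 0.69
top red_canister [0.4295, 0.2756, 0.0149] 0.64
scene yellow_lid [0.4537, -0.2608, 0.1065] 0.88
scene green_canister [0.6237, 0.1751, 0.001] 0.83
scene red_canister [0.6426, -0.1993, 0.0002] 0.9
t 26.93 tcp [ 0.6474 -0.1983  0.4044] w 0.06 F [-0.1  0.6 -0.4] tilt/yaw [-0.    0.01  0.03] shares [-0.01 -0.01  2.41]
```

View pics/t11c.png

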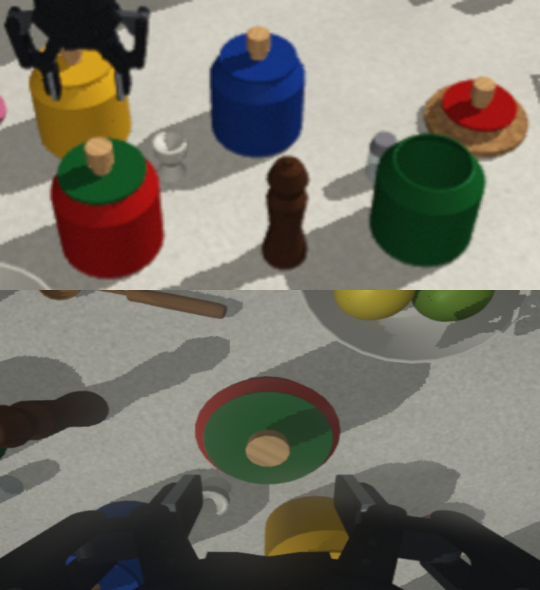

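The yellow lid is seated on yellow, blue is fine and the green canister is open. The green lid's knob at wrist pixel (253,206) is centred. Gripping.

Request:
{"fn": "apply_moves", "kwargs": {"plan": [[60,0,0.02,0.5,0,0,0],[60,0,0,0.6,0,0,0],[60,0,0,0.6,0,0,0],[60,0,0,0.45,0,0,0],[60,0,0,0.22,0,0,0],[60,0,0,0,0,0,0],[0,0,0,0,0,0,0],[0,0,0,0,0,0,0],[0,0,0,0,0,0,0],[0,0,0,0,0,0,0],[0,0,0,0,0,0,0],[0,0,0,-0.3,0,0,0],[0,0,0,-0.5,0,0,0],[0,0,0,-0.7,0,0,0],[0,0,0,-0.7,0,0,0],[0,0,0,-0.5,0,0,0],[0,0,0,-0.3,0,0,0],[0,0,0,0,0,0,0],[0,0,0,0,0,0,0]]}}

```text
time: 28.52
tcp_pos: [0.6473, -0.199, 0.4294]
eef_rot: [0.0, 1.0, -0.0, 0.0]
wrist_force: [-1.1, 0.5, -2.4]
gripper_width: 0.0282
grip_force: 59.2
```

```bash
python3 - <<'E'
from h import *
look(["green_lid"]); look(["green_lid","green_canister","red_canister"],None,"scene"); look(["green_lid","green_canister","red_canister"],None,"top")
shares(.6265,.175,.43)
E
```

```text
wrist green_lid [0.6465, -0.1983, 0.2245] 0.86
scene green_lid [0.645, -0.2018, 0.2241] 0.94
scene green_canister [0.6256, 0.1723, -0.0015] 0.95
scene red_canister [0.6417, -0.1957, -0.0007] 0.76
top green_lid [0.6466, -0.2004, 0.226] 0.88
top green_lid [0.453, -0.2581, 0.106] 0.64
top green_canister [0.6234, 0.1752, -0.0002] 0.8
top green_canister [0.6438, -0.1959, 0.0023] 0.51
top red_canister [0.6437, -0.1962, -0.001] 0.95
top red_canister [0.4259, 0.2742, 0.0125] 0.38
t 29.02 tcp [ 0.6475 -0.199   0.4291] w 0.028 F [-0.8 -0.  -1. ] tilt/yaw [ 0.01 -0.03  0.02] shares [-0.53 -9.35 -0.02]
```

Request:
{"fn": "apply_moves", "kwargs": {"plan": [[0,-0.05,-0.4,0,0,0,0],[0,-0.05,-0.79,0,0,0,0],[0,-0.05,-0.79,0,0,0,0],[0,-0.05,-0.79,0,0,0,0],[0,-0.05,-0.79,0,0,0,0],[0,-0.05,-0.79,0,0,0,0],[0,-0.05,-0.79,0,0,0,0],[0,-0.05,-0.79,0,0,0,0],[0,-0.05,-0.79,0,0,0,0],[0,-0.05,-0.79,0,0,0,0],[0,-0.05,-0.79,0,0,0,0],[0,0,-0.79,0,0,0,0],[0,0,-0.26,0,0,0,0],[0,0,0,0.4,0,0,0],[0,0,0,0.7,0,0,0],[0,0,0,0.7,0,0,0],[0,0,0,0.4,0,0,0],[0,0,0,0.1,0,0,0],[0,0,0,0,0,0,0],[0,0,0,0,0,0,0]]}}

```text
time: 30.68
tcp_pos: [0.6259, 0.1755, 0.3386]
eef_rot: [-0.0, 1.0, -0.0, 0.001]
wrist_force: [0.1, 0.2, -0.7]
gripper_width: 0.0279
grip_force: 59.4
```

```bash
python3 - <<'E'
from h import *
look(["green_lid","green_canister"],"w12"); look(["green_lid","green_canister"],None,"scene");look(["green_lid"],None,"top")
shares(.626,.175,.31)
E
```

```text
wrist green_lid [0.6256, 0.1755, 0.1373] 0.72
scene green_lid [0.625, 0.1722, 0.1319] 0.88
scene green_canister [0.625, 0.1729, 0.0029] 0.92
top green_lid [0.6246, 0.1741, 0.1358] 0.75
t 31.08 tcp [0.6257 0.175  0.338 ] w 0.0284 F [-0.1  0.2 -1. ] tilt/yaw [0.01 0.04 0.03] shares [0.01 0.   0.7 ]
```

Request:
{"fn": "apply_moves", "kwargs": {"plan": [[0,0,0,0.2,0,0,0],[0,0,0,0.16,0,0,0],[0,0,0,0.12,0,0,0],[0,0,0,0.09,0,0,0],[0,0,0,0.05,0,0,0],[0,0,0,0.03,0,0,0],[0,0,0,0,0,0,0],[0,0,0,0,0,0,0]]}}

```text
time: 31.75
tcp_pos: [0.6257, 0.1751, 0.3116]
eef_rot: [-0.0, 1.0, -0.0, 0.0]
wrist_force: [-0.6, -0.4, -1.4]
gripper_width: 0.0279
grip_force: 59.4
```

Request:
{"fn": "apply_moves", "kwargs": {"plan": [[0,0,0,0.04,0,0,0],[0,0,0,0.02,0,0,0],[0,0,0,0,0,0,0]]}}

```text
time: 32.0
tcp_pos: [0.6258, 0.1752, 0.3114]
eef_rot: [0.0, 1.0, -0.0, 0.0]
wrist_force: [-6.9, -3.2, 14.8]
gripper_width: 0.0283
grip_force: 61.2
```

Request:
{"fn": "apply_moves", "kwargs": {"plan": [[40,0,0,-0.03,0,0,0],[60,0,0,0,0,0,0],[60,0,0,0,0,0,0],[60,0,0,0,0,0,0],[60,0,0,-0.3,0,0,0],[60,0,0,-0.7,0,0,0],[60,0,0,-0.7,0,0,0],[60,0,0,-0.6,0,0,0],[60,-0.4,-0.2,0,0,0,0],[60,-0.7,-0.38,0,0,0,0],[60,-0.7,-0.38,0,0,0,0],[60,-0.7,-0.38,0,0,0,0],[60,-0.7,-0.38,0,0,0,0],[60,-0.7,-0.38,0,0,0,0],[60,-0.7,-0.38,0,0,0,0],[60,-0.25,-0.02,0,0,0,0],[60,0,0,0.5,0,0,0],[60,0,0,0.5,0,0,0],[60,0,0,0,0,0,0],[60,0,0,0,0,0,0]]}}

```text
time: 33.67
tcp_pos: [0.4317, 0.2748, 0.3623]
eef_rot: [0.0, 1.0, -0.0, -0.001]
wrist_force: [-0.5, 0.3, -0.5]
gripper_width: 0.0599
grip_force: 0.0
```

```bash
python3 - <<'E'
from h import *
pose=st(); look(["red_lid"],"w13")
im=cv2.imread("pics/w13.png")[:,:,::-1]
disc("wrist",im,"red",.032,(.431,.275),pose); knob(im,.068,pose,(.431,.275))
look(["green_lid","red_canister"],None,"top"); look(["green_lid","red_canister"],"s13","scene")
shares(.4315,.2752,.2155)
s=cv2.imread("pics/s13.png")[110:260,140:400]
t=np.vstack([cv2.resize(s,(540,290),interpolation=cv2.INTER_CUBIC),cv2.resize(cv2.imread("pics/w13.png"),(540,300))]);cv2.imwrite("pics/t13c.png",t)
E
```

```text
wrist red_lid [0.4308, 0.2776, 0.0103] 0.87
wrist red disc xy [0.4327 0.2742] px [253.  176.4] axes [100.1 102.5]
knob xy [0.4308 0.2749] px [252.2 187.9] rad 16.5
top green_lid [0.6246, 0.1729, 0.1068] 0.74
top red_canister [0.6445, -0.1966, 0.0024] 0.64
scene green_lid [0.6268, 0.1727, 0.1066] 0.6
scene green_lid [0.4546, -0.2601, 0.0001] 0.55
scene red_canister [0.6426, -0.1983, -0.0035] 0.61
scene red_canister [0.4302, 0.2764, 0.0118] 0.54
t 34.07 tcp [0.4318 0.2751 0.3628] w 0.0602 F [-0.5 -1.2 -0.2] tilt/yaw [0.02 0.04 0.03] shares [-0.01  0.    3.68]
```

View pics/t13c.png

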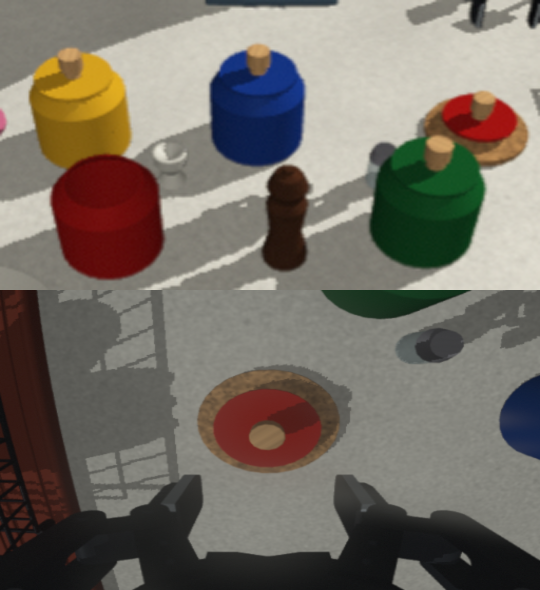

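Yellow, blue and green all carry their own lids and the red canister is open. The red lid on the trivet is centred below the tool. Gripping it.

Request:
{"fn": "apply_moves", "kwargs": {"plan": [[60,0,0,0.4,0,0,0],[60,0,0,0.7,0,0,0],[60,0,0,0.8,0,0,0],[60,0,0,0.8,0,0,0],[60,0,0,0.6,0,0,0],[60,0,0,0.36,0,0,0],[60,0,0,0,0,0,0],[0,0,0,0,0,0,0],[0,0,0,0,0,0,0],[0,0,0,0,0,0,0],[0,0,0,0,0,0,0],[0,0,0,0,0,0,0],[0,0,0,-0.3,0,0,0],[0,0,0,-0.7,0,0,0],[0,0,0,-0.8,0,0,0],[0,0,0,-0.8,0,0,0],[0,0,0,-0.8,0,0,0],[0,0,0,-0.8,0,0,0],[0,0,0,-0.8,0,0,0],[0,0,0,-0.3,0,0,0]]}}

```text
time: 35.73
tcp_pos: [0.4319, 0.2757, 0.4336]
eef_rot: [-0.002, 1.0, -0.0, 0.003]
wrist_force: [1.4, -0.5, -1.0]
gripper_width: 0.0283
grip_force: 59.5
```

```bash
python3 - <<'E'
from h import *
look(["red_lid"]); look(["red_lid","red_canister"],None,"scene"); look(["red_lid","red_canister"],None,"top")
shares(.6455,-.1975,.43)
E
```

```text
wrist red_lid [0.4318, 0.2793, 0.2278] 0.6
scene red_lid [0.4296, 0.2762, 0.2241] 0.72
scene red_canister [0.6455, -0.1989, -0.0024] 0.81
scene red_canister [0.6221, 0.1718, 0.0034] 0.67
top red_lid [0.4311, 0.2729, 0.2202] 0.92
top red_lid [0.4326, 0.2713, 0.0031] 0.26
top red_canister [0.6435, -0.1928, 0.0032] 0.73
t 36.13 tcp [0.4313 0.2747 0.4265] w 0.0285 F [ 0.7 -0.5 -0.8] tilt/yaw [-0.08 -0.14  0.01] shares [ 5.36 11.8  -0.08]
```

Request:
{"fn": "apply_moves", "kwargs": {"plan": [[0,0.17,0.4,0,0,0,0],[0,0.34,0.75,0,0,0,0],[0,0.34,0.75,0,0,0,0],[0,0.34,0.75,0,0,0,0],[0,0.34,0.75,0,0,0,0],[0,0.34,0.75,0,0,0,0],[0,0.34,0.75,0,0,0,0],[0,0.34,0.75,0,0,0,0],[0,0.34,0.75,0,0,0,0],[0,0.34,0.75,0,0,0,0],[0,0.34,0.75,0,0,0,0],[0,0.34,0.75,0,0,0,0],[0,0.34,0.75,0,0,0,0],[0,0.34,0.75,0,0,0,0],[0,0.34,0.75,0,0,0,0],[0,0.34,0.75,0,0,0,0],[0,0.07,0.15,0,0,0,0],[0,0,0,0,0,0,0],[0,0,0,0,0,0,0]]}}

```text
time: 37.72
tcp_pos: [0.6449, -0.1966, 0.4264]
eef_rot: [-0.001, 1.0, -0.0, -0.001]
wrist_force: [-0.1, -0.2, -1.2]
gripper_width: 0.0282
grip_force: 59.5
```

Request:
{"fn": "apply_moves", "kwargs": {"plan": [[0,0,0,0.4,0,0,0],[0,0,0,0.7,0,0,0],[0,0,0,0.6,0,0,0],[0,0,0,0.4,0,0,0],[0,0,0,0.1,0,0,0],[0,0,0,0,0,0,0],[0,0,0,0,0,0,0]]}}

```text
time: 38.3
tcp_pos: [0.6455, -0.1959, 0.3408]
eef_rot: [-0.0, 1.0, 0.001, 0.0]
wrist_force: [-0.0, 0.6, -0.5]
gripper_width: 0.0281
grip_force: 59.5
```

```bash
python3 - <<'E'
from h import *
look(["red_lid","red_canister"],"w14"); look(["red_lid","red_canister"],None,"scene");look(["red_lid"],None,"top")
shares(.6455,-.1975,.31)
E
```

```text
wrist red_lid [0.6432, -0.1943, 0.1336] 0.73
wrist red_canister [0.663, 0.0099, -0.0027] 0.69
scene red_lid [0.643, -0.1947, 0.1358] 0.8
scene red_lid [0.4537, -0.2586, 0.0007] 0.19
scene red_canister [0.641, -0.1973, -0.0019] 0.71
top red_lid [0.642, -0.199, 0.1357] 0.73
t 38.7 tcp [ 0.6452 -0.197   0.3404] w 0.0284 F [-0.   0.6 -1.4] tilt/yaw [-0.01  0.04  0.02] shares [0.01 0.01 0.76]
```

View pics/w14.png

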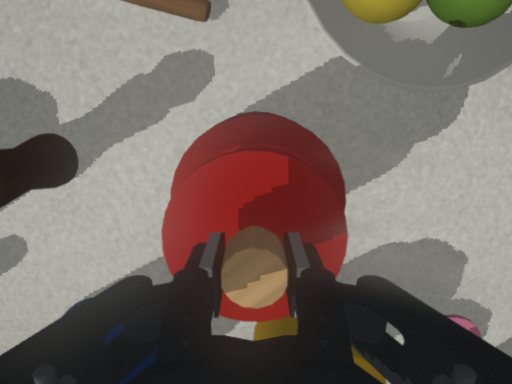

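The lid is slightly left of the canister (centre 255 against 258.5 px). I'll shift 2 mm to the right while lowering.

Request:
{"fn": "apply_moves", "kwargs": {"plan": [[0,0,0.05,0.1,0,0,0],[0,0,0,0.2,0,0,0],[0,0,0,0.16,0,0,0],[0,0,0,0.12,0,0,0],[0,0,0,0.08,0,0,0],[0,0,0,0.04,0,0,0],[0,0,0,0,0,0,0],[0,0,0,0,0,0,0]]}}

```text
time: 39.37
tcp_pos: [0.6452, -0.199, 0.3118]
eef_rot: [0.0, 1.0, -0.0, 0.0]
wrist_force: [-0.8, 0.5, -2.1]
gripper_width: 0.0281
grip_force: 59.5
```

Request:
{"fn": "apply_moves", "kwargs": {"plan": [[0,0,0,0.04,0,0,0],[0,0,0,0.02,0,0,0],[0,0,0,0,0,0,0]]}}

```text
time: 39.62
tcp_pos: [0.6453, -0.199, 0.3115]
eef_rot: [0.0, 1.0, -0.0, 0.0]
wrist_force: [-5.6, 1.1, 11.1]
gripper_width: 0.0282
grip_force: 61.2
```

It's seated. I'll release and back off upward and towards the robot's side for a clear view.

Request:
{"fn": "apply_moves", "kwargs": {"plan": [[40,0,0,-0.02,0,0,0],[60,0,0,0,0,0,0],[60,0,0,0,0,0,0],[60,0,0,0,0,0,0],[60,0,0,-0.3,0,0,0],[60,0,0,-0.7,0,0,0],[60,0,0,-0.7,0,0,0],[60,0,0,-0.7,0,0,0],[60,-0.2,0.5,0,0,0,0],[60,-0.3,0.7,0,0,0,0],[60,-0.3,0.7,0,0,0,0],[60,-0.3,0.7,0,0,0,0],[60,-0.3,0.7,0,0,0,0],[60,-0.3,0.7,0,0,0,0],[60,-0.3,0.7,0,0,0,0],[60,0,0,0,0,0,0],[60,0,0,0,0,0,0]]}}

```text
time: 41.03
tcp_pos: [0.5635, -0.3895, 0.407]
eef_rot: [0.001, 1.0, -0.002, -0.0]
wrist_force: [-0.4, 0.7, 0.2]
gripper_width: 0.06
grip_force: 0.0
```

```bash
python3 - <<'E'
from h import *
N=["red_lid","yellow_lid","green_lid","blue_lid","pepper_mill"]
look(N,"t15","top"); look(N,"s15","scene"); shares(.5,0,.4)
a=cv2.imread("pics/s15.png")[100:270,90:420]; b=cv2.imread("pics/t15.png")[130:270,110:420]
cv2.imwrite("pics/fin.png",np.vstack([cv2.resize(a,(650,335)),cv2.resize(b,(650,264))]))
E
```

```text
top red_lid [0.6428, -0.2035, 0.1058] 0.89
top green_lid [0.6227, 0.1739, 0.1064] 0.75
top blue_lid [0.4469, -0.0276, 0.1071] 0.68
top blue_lid [0.4426, -0.4184, -0.005] 0.6
top pepper_mill [0.6623, 0.0058, -0.0013] 0.62
scene yellow_lid [0.4521, -0.2592, 0.1045] 0.75
scene green_lid [0.6253, 0.171, 0.1045] 0.88
scene blue_lid [0.438, -0.4194, 0.0012] 0.95
scene blue_lid [0.4481, -0.0246, 0.1024] 0.71
scene pepper_mill [0.6612, 0.0061, 0.0012] 0.77
t 41.63 tcp [ 0.5651 -0.3868  0.4063] w 0.0602 F [-0.   0.1 -0.2] tilt/yaw [-0.   -0.01 -0.  ] shares [-1.63 -9.67  0.16]
```

View pics/fin.png

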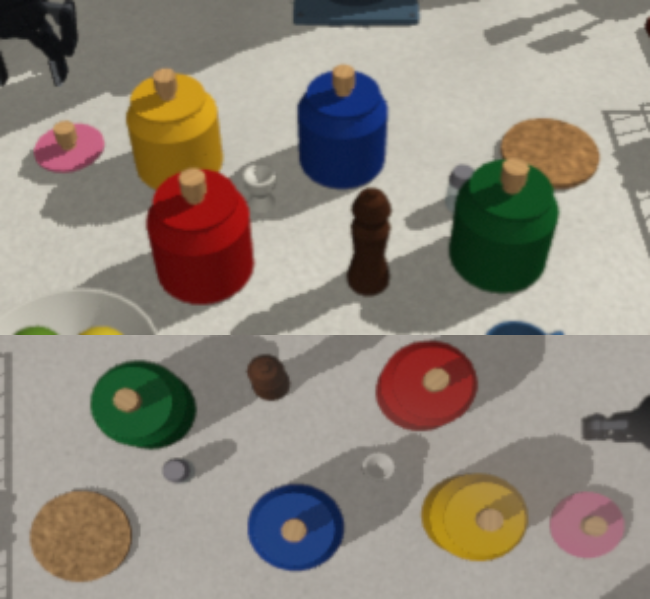

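All four lids are seated on their own colours. The trivet is empty, the mill is standing, and the pink lid is untouched.

```bash
python3 -c "
from bench import r
print(r.hand_in())"
```

```text
the job is handed in; nothing more can be done
None
```

All four lids are seated on the canisters of their own colour, and the job was handed in at about 42 s with the canisters, pepper mill and pink look-alike left in place; no verdict came back.

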